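# Stand up the fallen solvent dispenser and wet the brush at it

## Task

The square solvent dispenser has fallen over: stand it upright in the shallow steel spill pan and let go. Then take the bent brush and, with its tip in the dispenser's steel top dish, gently push the sprung dish down to work the pump, and lay the brush back across both bars of its rest. Do not drop the dispenser, and leave the other things on the bench where they are.

Things in the scene. Friction and masses are not known exactly. Their poses are not given: they have to be found in the camera images.
- bottle: Closed white solvent dispenser, 0.2 to 0.4 kg: square body 56 x 56 x 74 mm, shoulder and neck (radius 14) to 88 mm, steel dish above to 112 mm. Origin: centre of base; z runs base to dish; mass centre at about z = 43 mm. Starts lying on one flat side, z level within 35 degrees of +x, x axis down. Any final yaw will do; leaned under 30 degrees from upright on a base edge it rocks upright by itself.
- dish_floor (a point): Centre of the inner floor of the dispenser's round steel dish, 100 mm above the base when not pressed. The dish is open at the top: inner radius 18 mm at the floor, 20 mm at the rim; rim 12 mm above this floor; outer radius 24 mm. Site axes as the bottle's.
- dish (a joint): How far the dish is pushed down into the bottle: 0 = up (sprung), 0.006 m = fully down. The push needed grows from about 0.8 N to 2.2 N when fully down; then it meets a hard stop. It springs back up. One full stroke (at least 4 mm) works the pump.
- pan: Fixed shallow square steel spill pan, 130 x 130 mm outside, walls 4 mm thick and 10 mm high, floor about 4 to 5 mm above the bench. Origin: centre of its underside on the bench; x and y along its sides.
- rest: Fixed aluminium brush rest: base plate 120 (x) x 100 (y) x 8 mm with two upright cross bars at x = +42 and -42 mm, each 10 mm thick, 90 mm long along y, flat tops 55 mm above the bench. Origin: centre of its underside. The brush lies across both bars, along x; the gap of 74 mm between the bars leaves room to grip it there.
- brush: The bent brush, 35 g: a flat-sided wooden handle 140 mm long (x from -85 to +55 mm), 12 mm wide (y), 14 mm high (z from 0 to 14 mm); then a thin steel stem (8 mm) to x = 80 mm, bent down to the bristle tip. Origin: middle of the handle's underside, about midway between the bars at the start; x points to the tip, z up as it lies.
- brush_tip (a point): Lowest point of the brush's tip (11 mm thick), 105.5 mm ahead of the brush's origin along x and 37.5 mm below the handle's underside, so it hangs down in front of the rest.
- module1: Open dark metal housing with component tubes, 120 x 170 x 40 mm, right back of the bench. Bystander; origin: centre of its underside.
- module2: Same housing as module1, to its left. Bystander; origin: centre of its underside.
- jar: White screw-top jar, 60 mm wide, 65 mm tall, at the left. Bystander; origin: centre of its underside.
- tape: Roll of clear tape lying flat, 64 mm wide, 18 mm high, near the robot on the left. Bystander; origin: centre of its underside.
- parts_tray: Grey divided parts tray 100 x 140 x 22 mm, at the right. Bystander; origin: centre of its underside.
- driver: Black screwdriver lying on the bench near the robot on the right, about 0.2 m long, handle to -x. Bystander; origin: underside, about mid-length.
Things that resemble listed ones, but are neither listed nor needed, are in the scene too. Of the things that look like the brush, the smaller one is meant. Leave any orange look-alike of the bottle alone.

How it is judged:
By the outcome, as a careful person would: the job done as asked, in the order asked, and still so for the second after the job is handed in, with the robot touching nothing.
It also fails if it takes over 72 s, if anything falls off the work surface, if the arm or the gripper's body presses on something with over 40 N, if the wrist force passes 120 N, or if a joint passes its speed limit or range.

## Robot

A 7-joint arm with a two-finger parallel gripper is mounted at the origin on the work surface. World frame = base frame: x ahead of the robot, y to its left, z up, the work surface at z = 0. Lengths are in m, angles in degrees, forces in N, time in s.
With the tool pointing down it reaches from about 0.425 to 0.875 m from the base axis. Payload 4.7 kg.
Tool frame: the origin (TCP) lies at the very end of the fingers, on their centre line; the grasp point (between the pads) lies 19 mm behind it; z points along the fingers, y is the line along which they close (so a half turn about z gives the same grasp; the last joint's range is limited). The gripper opens to 87 mm and grips with 3 to 60 N. Pads are 19 mm wide; open, the fingers measure 117 mm over their backs; the gripper's body (75 mm by 190 mm) begins 51 mm behind the grasp point.
Start: joints at [68.36, 18.392, -4.016, 83.108, 1.295, 78.541, -3.26], TCP at [0.248, -0.601, 0.223] pointing down, gripper open.
Joint ranges: [-163.93, 163.93], [-17.29, 119.83], [-79.2, 71.16], [3.27, 140.29], [-89.18, 269.18], [5.43, 117.66], [-154.24, 154.24]. Speed limits (degrees/s): [147.25, 147.25, 180, 180, 180, 180, 180].

## Interface

Orientations are given as [roll, pitch, yaw] about the fixed x, y, z axes, in that order (R = Rz(yaw) Ry(pitch) Rx(roll)).
In Python, from cell import get_obs, cams, ticket, finder gives the robot as it stands.
- The arm moves only by the shell command python3 -m creep 'ROWS' [FORCE]. ROWS is text: rows parted by semicolons, each of 5 numbers parted by spaces: the shift along the world's x, y, z in m, then the turn about the world's z in degrees, then the finger opening in m, from 0 to 0.087. A call has 1 to 8 rows; each row shifts and turns the commanded pose from where the row before left it; what a row does not reach is not made up. A row lasts 1/8 s, in which the tool goes at most 62.5 mm and 10.7 degrees, less where a joint would pass 70% of its speed; a pose out of reach is approached as far as the arm can. A call with a gripper value outside its range is refused whole. The fingers move at their own pace and stop on an object; FORCE is the grip in N (left out, the last holds). Time passes only in rows, so rows that do not move let the fingers close. It gives the time, the measured TCP pose, the force, the opening and the grip force at its end, in the units of the state.
- get_obs(): the state, without advancing time (a new reading comes with each control period).
- cams.read_camera(name): name is "side" or "top"; returns the picture (384x512x3 uint8, red, green, blue); there is no depth.
- cams.calibration(name): a dict with "fx", "fy", "cx", "cy" (pixels), "k1" (the pictures are not rectified: a ray, as slopes to the right and down, at radius r is drawn at 1 + k1 r^2 times it, then the intrinsics apply), "extrinsics" (4x4, takes a point from world to camera coordinates). Camera axes: x right, y down, z forward; pixel columns grow to the right and rows downward; lengths in m; the calibration is good to about 2 mm. A picture is of the moment at which its call begins. calibration takes no time and is no camera call.
- ticket.sign_off(): hands the job in; it is judged then, once.
Trained networks look in the newest picture that a camera, given by its name, has taken for a name from the list of things; names that differ only in an ending like _2 or _b are one class to them, and where a whole thing is asked for, a point or a joint stands for the part that bears it (a point fixed in the world has none). Each returns a list of dicts, best first, with "p" (0 to 1); they miss things now and then, are a little off and sometimes report something else, mostly with a low value. They report only what shows in the picture. A call takes as long as a camera call. They do not tell look-alikes from the thing itself.
- finder.masks_of(name, camera): "mask" (384x512 bool, what is visible of it) and "xy" ([column, row] in pixels, amid what is visible of it).
- finder.tip_of(name, camera): "xy" ([column, row] in pixels: a listed point, or the origin of a listed thing).
The state is a dict: "time_s": time; "qpos": joint angles; "joint_velocities": joint speeds; "effort": joint torques, N m; "tool_pos": TCP position; "tool_rot": TCP orientation; "force": force on the tool from outside, world axes, zero at the start; "wrist_torque": the same for the moment, N m; "grip_width": finger opening in m; "grasp_force": force on a finger pad.
Only numpy, scipy, OpenCV 4.12 (cv2) and the standard library are available. Lean on these libraries where they do the work, as an engineer would, in place of code of your own. Each camera call takes 0.05 s, during which the arm holds its last target. There are 200 camera calls.

## Working session

There is one attempt and no reset: what is moved stays moved. The work goes in short steps, Python scripts to look and compute and a shell command to move; the robot and the scene stay as the last step left them, time stands still between calls to the robot, and variables do not carry over. Pictures are saved under pics/ and viewed, at most 11 in all, crops included, and the job is handed in when it is done.

```bash
mkdir -p pics
cat > h.py <<'E'
import numpy as np, cv2
from cell import get_obs, cams, ticket, finder
def ray(cam,uv):
    c=cams.calibration(cam); E=np.array(c["extrinsics"])
    d=np.array([(uv[0]-c["cx"])/c["fx"],(uv[1]-c["cy"])/c["fy"]]); s=d.copy()
    for _ in range(20): s=d/(1+c["k1"]*(s@s))
    R=E[:3,:3]; return -R.T@E[:3,3], R.T@np.array([s[0],s[1],1])
def onz(cam,uv,z):
    o,v=ray(cam,uv); return (o+v*(z-o[2])/v[2]).round(4)
def tri(uv1,uv2):
    a,u=ray("top",uv1); b,v=ray("side",uv2)
    s=np.linalg.lstsq(np.c_[u,-v],b-a,rcond=None)[0]
    p,q=a+u*s[0],b+v*s[1]; return ((p+q)/2).round(4), np.linalg.norm(p-q).round(4)
def proj(cam,p):
    c=cams.calibration(cam);E=np.array(c["extrinsics"]);q=E[:3,:3]@np.array(p)+E[:3,3];s=q[:2]/q[2];s=s*(1+c["k1"]*(s@s))
    return np.array([s[0]*c["fx"]+c["cx"],s[1]*c["fy"]+c["cy"]]).round(1)
def snap(cam,name): 
    im=cams.read_camera(cam); cv2.imwrite(f"pics/{name}.png",cv2.cvtColor(im,cv2.COLOR_RGB2BGR)); return im
E
python3 - <<'E'
from h import *
a=snap("top","t0");b=snap("side","s0")
for n in ["bottle","dish_floor","pan","rest","brush","brush_tip"]:
  for c in ["top","side"]:
    print(n,c,[(np.round(d["xy"],1).tolist(),round(d["p"],2),onz(c,d["xy"],0)[:2].tolist()) for d in finder.tip_of(n,c)[:4]])
for n in ["bottle","brush","pan"]:
  print(n,[(np.round(cv2.minAreaRect(np.argwhere(d["mask"])[:,::-1].astype(np.float32))[0],1),np.round(cv2.minAreaRect(np.argwhere(d["mask"])[:,::-1].astype(np.float32))[1:][0],1),cv2.minAreaRect(np.argwhere(d["mask"])[:,::-1].astype(np.float32))[2],round(d["p"],2)) for d in finder.masks_of(n,"top")[:3]])
for c in ["top","side"]: print(c,ray(c,[256,192]))
print(get_obs())
E
```

```text
bottle top [([270.7, 187.0], 0.73, [0.5456, -0.0273])]
bottle side [([317.7, 205.9], 0.72, [0.3873, -0.0344]), ([262.9, 187.8], 0.57, [0.5591, -0.0569])]
dish_floor top [([273.4, 158.2], 0.55, [0.6544, -0.0403]), ([276.6, 203.0], 0.43, [0.4853, -0.0476])]
dish_floor side [([288.5, 187.3], 0.43, [0.4863, -0.0837])]
pan top [([324.2, 185.9], 0.85, [0.5448, -0.2265]), ([297.7, 124.5], 0.72, [0.782, -0.136]), ([274.8, 159.5], 0.64, [0.6493, -0.0454])]
pan side []
rest top [([229.6, 233.9], 0.65, [0.3756, 0.1284]), ([202.7, 197.6], 0.56, [0.5121, 0.2268]), ([196.7, 168.9], 0.56, [0.6209, 0.2488])]
rest side [([245.6, 266.9], 0.95, [0.5146, 0.2253]), ([168.9, 209.1], 0.61, [0.7844, 0.112])]
brush top [([147.7, 262.0], 0.84, [0.2809, 0.4289]), ([195.1, 199.1], 0.73, [0.5072, 0.2552])]
brush side [([246.4, 257.1], 0.79, [0.5223, 0.1975]), ([316.6, 373.8], 0.73, [0.3015, 0.4155])]
brush_tip top [([194.9, 252.0], 0.55, [0.3129, 0.2564]), ([194.3, 169.7], 0.53, [0.6181, 0.2579])]
brush_tip side [([203.3, 259.1], 0.62, [0.6214, 0.2369]), ([328.6, 306.5], 0.55, [0.3042, 0.2665])]
bottle [(array([
[... 551 characters left out ...]
': 0.85, 'qpos': array([68.36053415, 18.38984009, -4.01826607, 83.10720073,  1.29413319,
       78.54231069, -3.26055664]), 'joint_velocities': array([ 0.05794114, -0.1180473 , -0.01953398, -0.0401929 , -0.09883093,
       -0.08640024, -0.0774983 ]), 'effort': array([ 1.03830957e-03, -4.91071701e+01, -4.02686689e-01, -3.12764382e+01,
       -6.37049647e-02,  3.32403823e-02,  1.29898729e-05]), 'tool_pos': array([ 0.24819709, -0.60076385,  0.22261353]), 'tool_rot': array([1.79994256e+02, 1.28985034e-03, 2.24495807e+01]), 'force': array([-0.0665022 , -0.35651377, -0.73699058]), 'wrist_torque': array([-0.01565788, -0.01395073, -0.01069453]), 'grasp_force': 0.0, 'grip_width': 0.08725586368757951}
```

Run:
```python
import cv2
a=cv2.imread("pics/t0.png");b=cv2.imread("pics/s0.png")
cv2.imwrite("pics/tc.png",cv2.resize(a[90:290,120:390],None,fx=2.96,fy=2.96,interpolation=cv2.INTER_CUBIC))
cv2.imwrite("pics/sc.png",cv2.resize(b[100:384,80:450],None,fx=2.1,fy=2.1,interpolation=cv2.INTER_CUBIC))
```

```text
(no output)
```

View pics/tc.png

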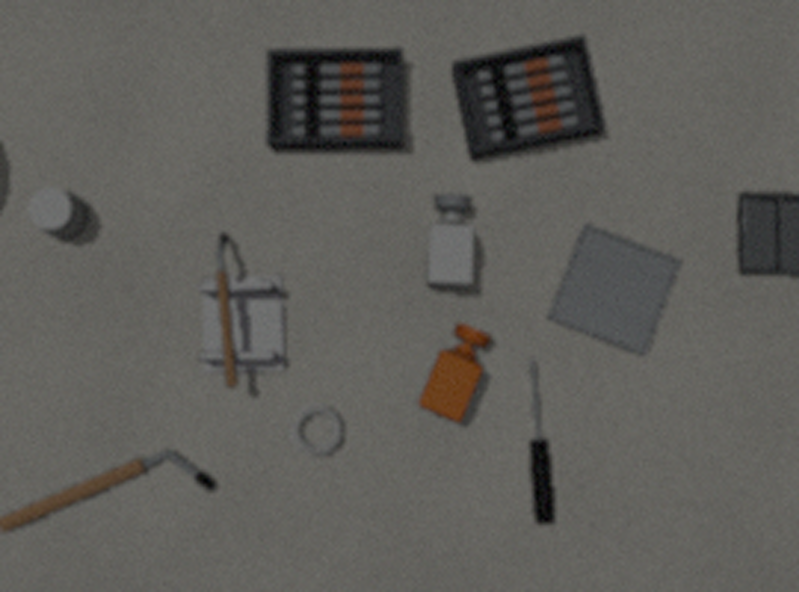

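View pics/sc.png

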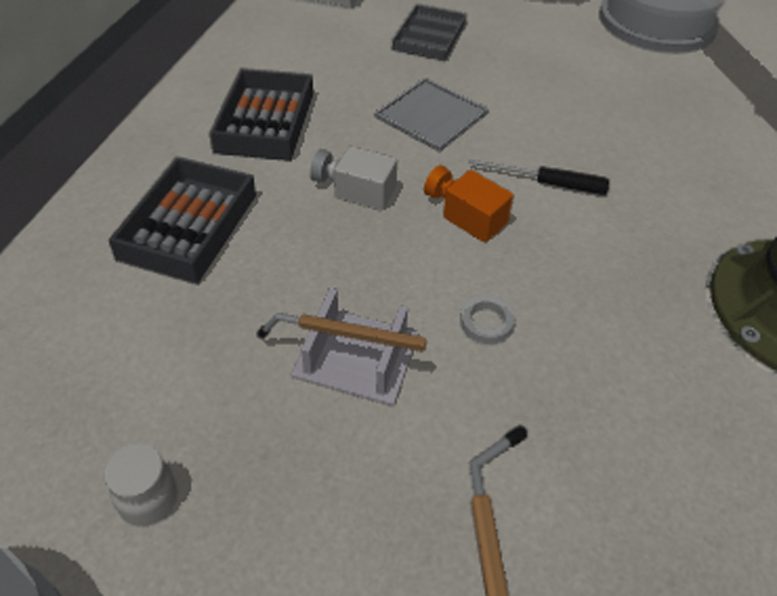

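The white bottle lies near top (272,171) with its dish at about (273,158), pointing to +x. The orange decoy is at (275,215). The pan is at (327,187), and the small brush lies on its rest at (196,195). The large brush at the lower left of the view is the look-alike.

Run:
```python
from h import *
a=snap("top","t1");b=snap("side","s1")
def best(n,c,near,f=None):
    r=finder.tip_of(n,c); r=[d for d in r if np.hypot(*(np.array(d["xy"])-near))<14]
    return np.round(r[0]["xy"],1) if r else None
bt=best("bottle","top",(271,187));ds=best("dish_floor","top",(273,158))
print("bottle",bt,onz("top",bt,.028),"dish",ds,None if ds is None else onz("top",ds,.028))
for c,n in(("top",(272,171)),("side",(250,185))):
  for d in finder.masks_of("bottle",c):
    if np.hypot(*(np.array(d["xy"])-n))<20:
        k=np.argwhere(d["mask"])[:,::-1].astype(np.float32); print(c,d["xy"],k.min(0),k.max(0))
        if c=="top":
            im=a
            for r in range(int(k[:,1].min()),int(k[:,1].max())+1):
                x=k[k[:,1]==r][:,0]; print(r,x.min(),x.max(),end=" | ")
            print()
bo=best("brush","top",(195,199)),best("brush","side",(246,257));bp=best("brush_tip","top",(194,170)),best("brush_tip","side",(203,259))
print(bo,bp,"brush",onz("top",bo[0],.055),onz("side",bo[1],.055),tri(*bo),"tip",onz("top",bp[0],.0175),tri(*bp))
for d in finder.masks_of("brush","top"):
    if np.hypot(*(np.array(d["xy"])-(196,195)))<20:
        k=np.argwhere(d["mask"])[:,::-1].astype(np.float32)
        for r in range(int(k[:,1].min()),int(k[:,1].max())+1,4):
            x=k[k[:,1]==r][:,0]; 
            if len(x): print(r,x.min(),x.max(),onz("top",[x.mean(),r],.069)[:2],end=" | ")
p=best("pan","top",(324,186)); print("\npan",p,onz("top",p,.005))
m=[d for d in finder.masks_of("pan","top") if np.hypot(*(np.array(d["xy"])-(327,187)))<15]
if m:
    box=cv2.boxPoints(cv2.minAreaRect(np.argwhere(m[0]["mask"])[:,::-1].astype(np.float32))); w=np.array([onz("top",q,.01) for q in box]); print(w,w.mean(0))
for n,p in(("dishtop",(.645,-.035,.028)),): print(proj("side",p),proj("top",p))
```

```text
bottle [272.  185.8] [ 0.5466 -0.0317  0.028 ] dish [274.1 159.4] [ 0.6443 -0.042   0.028 ]
top [273.8, 168.0] [264. 154.] [281. 186.]
154 272.0 273.0 | 155 268.0 277.0 | 156 267.0 278.0 | 157 267.0 279.0 | 158 267.0 279.0 | 159 267.0 279.0 | 160 268.0 278.0 | 161 268.0 278.0 | 162 268.0 277.0 | 163 268.0 277.0 | 164 267.0 278.0 | 165 266.0 279.0 | 166 265.0 280.0 | 167 265.0 280.0 | 168 265.0 281.0 | 169 265.0 281.0 | 170 265.0 281.0 | 171 265.0 281.0 | 172 264.0 280.0 | 173 265.0 280.0 | 174 265.0 280.0 | 175 265.0 279.0 | 176 265.0 279.0 | 177 265.0 279.0 | 178 265.0 279.0 | 179 265.0 279.0 | 180 265.0 279.0 | 181 265.0 279.0 | 182 265.0 278.0 | 183 265.0 278.0 | 184 265.0 278.0 | 185 266.0 277.0 | 186 267.0 276.0 | 
side [253.0, 183.3] [228. 170.] [268. 199.]
(array([193.5, 198.4]), array([248. , 257.4])) (array([195.8, 169. ]), array([201.8, 259.9])) brush [0.5049 0.2503 0.055 ] [0.5047 0.2342 0.055 ] (array([0.5018, 0.2465, 0.0729]), np.float64(0.003)) tip [0.6176 0.2489 0.0175] (array([0.618 , 0.2494, 0.0149]), np.float64(0.0))
170 195.0 195.0 [0.6051 0.242 ] | 174 194.0 194.0 [0.5908 0.2456] | 178 194.0 195.0 [0.5763 0.2438] | 182 193.0 196.0 [0.562  0.2439] | 186 194.0 197.0 [0.5476 0.2404] | 190 194.0 197.0 [0.5333 0.2404] | 194 195.0 197.0 [0.519  0.2387] | 198 195.0 197.0 [0.5048 0.2387] | 202 195.0 198.0 [0.4906 0.237 ] | 206 196.0 198.0 [0.4765 0.2353] | 210 196.0 199.0 [0.4623 0.2336] | 214 196.0 199.0 [0.4482 0.2336] | 218 197.0 199.0 [0.4342 0.2319] | 
pan [328.2 184.3] [ 0.5498 -0.2407  0.005 ]
[[ 0.5038 -0.1532  0.01  ]
 [ 0.6243 -0.2038  0.01  ]
 [ 0.5752 -0.321   0.01  ]
 [ 0.4557 -0.2696  0.01  ]] [ 0.53975 -0.2369   0.01   ]
[233.3 179.4] [272.2 159.3]
```

```bash
python3 -m creep '0.02 0.03 0 -4 0.087; 0.034 0.047 0 -4.5 0.087; 0.034 0.047 0 -4.5 0.087; 0.034 0.047 0 -4.5 0.087; 0.034 0.047 0 -4.5 0.087; 0.034 0.047 0 -4.5 0.087; 0.034 0.047 0 0 0.087; 0.034 0.047 0 0 0.087' && python3 -m creep '0.034 0.047 0 0 0.087; 0.034 0.047 0 0 0.087; 0.034 0.047 0 0 0.087; 0.026 0.038 0 0 0.087; 0.014 0.024 0 0 0.087; 0 0 0 0 0.087'
```

```text
time_s: 2.5
tool_pos: [0.5071, -0.2403, 0.2229]
tool_rot: [180.0, -0.0, -4.1]
force: [1.6, -0.3, 0.2]
grip_width: 0.0868
grasp_force: 0.0
time_s: 3.25
tool_pos: [0.6488, -0.0351, 0.2223]
tool_rot: [-179.9, 0.0, -3.8]
force: [-0.8, 0.1, -0.2]
grip_width: 0.0871
grasp_force: 0.0
```

```bash
python3 -m creep '0 -0.004 -0.03 0 0.087; 0 0 -0.05 0 0.087; 0 0 -0.05 0 0.087; 0 0 -0.04 0 0.087; 0 0 -0.025 0 0.087; 0 0 -0.012 0 0.087; 0 0 -0.006 0 0.087; 0 0 0 0 0.087' 12
python3 - <<'E'
from h import *
b=snap("side","s2")
cv2.imwrite("pics/s2c.png",cv2.resize(cv2.cvtColor(b[110:240,180:320],cv2.COLOR_RGB2BGR),None,fx=4,fy=4,interpolation=cv2.INTER_CUBIC))
E
```

```text
time_s: 4.25
tool_pos: [0.6486, -0.0432, 0.0102]
tool_rot: [180.0, -0.1, -4.1]
force: [1.3, -0.3, 0.1]
grip_width: 0.087
grasp_force: 0.0
```

View pics/s2c.png

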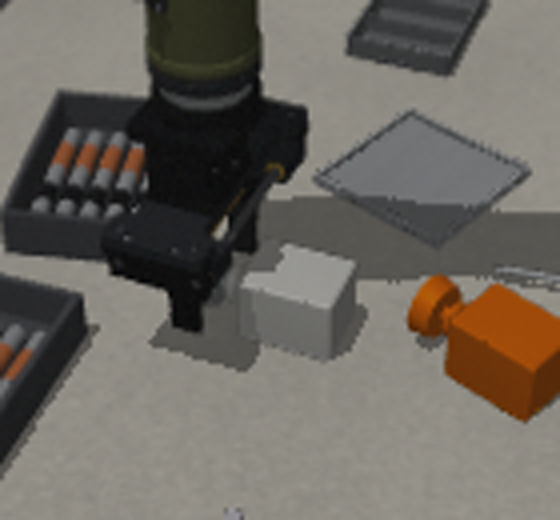

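The fingers straddle the white dispenser's dish, with the near finger at crop (188,300) and the shoulder clear of it. Next I close lightly.

```bash
python3 -m creep '0 0 0 0 0.04; 0 0 0 0 0.04; 0 0 0 0 0.04; 0 0 0 0 0.04; 0 0 0 0 0.04; 0 0 0 0 0.04' 12
```

```text
time_s: 5.05
tool_pos: [0.6485, -0.0424, 0.0097]
tool_rot: [-180.0, -0.0, -4.0]
force: [1.2, 1.6, 0.6]
grip_width: 0.0461
grasp_force: 12.0
```

```bash
python3 -m creep '-0.003 0 0.010 0 0.04; -0.006 0 0.016 0 0.04; -0.009 0 0.016 0 0.04; -0.012 0 0.016 0 0.04; -0.012 0 0.014 0 0.04; -0.014 0 0.012 0 0.04; -0.014 0 0.010 0 0.04; 0 0 0 0 0.04' && python3 -m creep '-0.010 0 0.012 0 0.04; -0.006 0 0.016 0 0.04; 0 0 0.016 0 0.04; 0 0 0.016 0 0.04;0 0 0 0 0.04;0 0 0 0 0.04'
python3 - <<'E'
from h import *
b=snap("side","s3")
cv2.imwrite("pics/s3c.png",cv2.resize(cv2.cvtColor(b[90:240,180:340],cv2.COLOR_RGB2BGR),None,fx=3.5,fy=3.5,interpolation=cv2.INTER_CUBIC))
E
```

```text
time_s: 6.05
tool_pos: [0.5779, -0.0433, 0.1053]
tool_rot: [179.9, -0.1, -4.1]
force: [-0.2, 0.1, -1.9]
grip_width: 0.0469
grasp_force: 12.0
time_s: 6.8
tool_pos: [0.562, -0.0428, 0.1632]
tool_rot: [180.0, 0.0, -4.0]
force: [1.3, -0.5, -2.1]
grip_width: 0.0463
grasp_force: 12.0
```

View pics/s3c.png

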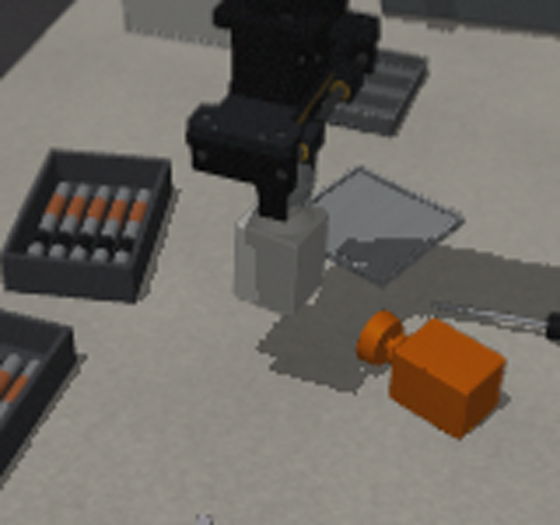

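The dispenser now hangs upright at crop (280,260), clear of everything. I'll carry it to the pan.

```bash
python3 -m creep '-0.001 -0.01 0 0 0.04; -0.002 -0.02 0 0 0.04; -0.003 -0.03 0 0 0.04; -0.004 -0.036 0 0 0.04; -0.004 -0.037 0 0 0.04; -0.003 -0.03 0 0 0.04; -0.002 -0.02 0 0 0.04; 0 -0.01 0 0 0.04' && python3 -m creep '0 0 0 0 0.04; 0 0 -0.02 0 0.04; 0 0 -0.02 0 0.04; 0 0 -0.015 0 0.04; 0 0 -0.008 0 0.04; 0 0 -0.005 0 0.04;0 0 0 0 0.04'
python3 - <<'E'
from h import *
b=snap("side","s4");a=snap("top","t4")
c=cv2.resize(cv2.cvtColor(b[90:200,220:380],cv2.COLOR_RGB2BGR),None,fx=4,fy=4,interpolation=cv2.INTER_CUBIC)
cv2.imwrite("pics/s4c.png",c)
E
```

```text
time_s: 7.85
tool_pos: [0.5427, -0.2371, 0.1632]
tool_rot: [-180.0, 0.0, -4.1]
force: [0.9, 0.4, -2.3]
grip_width: 0.0467
grasp_force: 12.0
time_s: 8.72
tool_pos: [0.5443, -0.2355, 0.0964]
tool_rot: [180.0, -0.1, -4.0]
force: [1.5, 0.9, 1.8]
grip_width: 0.0461
grasp_force: 12.0
```

View pics/s4c.png

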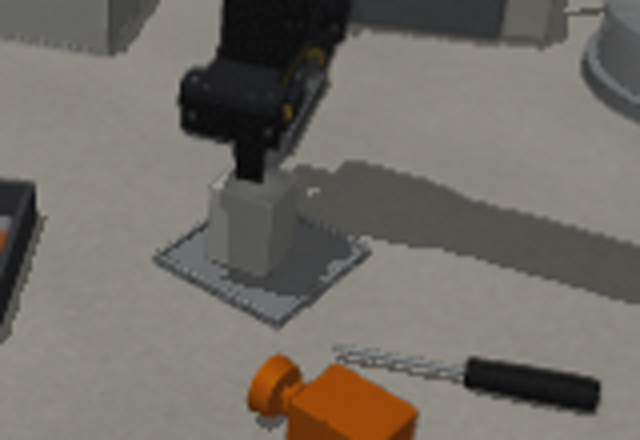

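The dispenser is over the pan middle at crop (250,230), with contact felt. I'll let go and rise.

```bash
python3 -m creep '0 0 0.002 0 0.04; 0 0 0 0 0.06; 0 0 0 0 0.087; 0 0 0 0 0.087; 0 0 0 0 0.087; 0 0 0.015 0 0.087; 0 0 0.03 0 0.087; 0 0 0.05 0 0.087' && python3 -m creep '-0.01 0.03 0.05 0 0.087; -0.01 0.06 0.02 0 0.087; -0.01 0.06 0 0 0.087; 0 0.06 0 0 0.087; 0 0.06 0 0 0.05; 0 0.06 0 0 0.05; 0 0.06 0 0 0.05'
python3 - <<'E'
from h import *
a=snap("top","t5");b=snap("side","s5")
c1=cv2.resize(b[80:200,220:380],None,fx=3,fy=3,interpolation=cv2.INTER_CUBIC)
c2=cv2.resize(a[140:240,270:380],None,fx=3,fy=3,interpolation=cv2.INTER_CUBIC)
o=np.zeros((360,480+330,3),np.uint8);o[:360,:480]=c1;o[:300,480:]=c2
cv2.imwrite("pics/c5.png",cv2.cvtColor(o[:,:800],cv2.COLOR_RGB2BGR))
for n in ("dish_floor","bottle","pan"):
  for c in("top","side"):
    print(n,c,[(np.round(d["xy"],1).tolist(),round(d["p"],2),onz(c,d["xy"],.1045 if n[0]=="d" else .0045)[:2].tolist()) for d in finder.tip_of(n,c)[:3]])
E
```

```text
time_s: 9.82
tool_pos: [0.5422, -0.2354, 0.193]
tool_rot: [-179.9, 0.2, -4.0]
force: [0.2, -0.3, -0.2]
grip_width: 0.0868
grasp_force: 0.0
time_s: 10.7
tool_pos: [0.5134, 0.1547, 0.2636]
tool_rot: [180.0, -0.1, -4.1]
force: [1.5, 0.7, 0.6]
grip_width: 0.0643
grasp_force: 0.0
dish_floor top [([279.8, 202.1], 0.62, [0.4805, -0.0553]), ([335.1, 185.1], 0.42, [0.5344, -0.2466]), ([297.9, 124.2], 0.27, [0.7524, -0.1265])]
dish_floor side [([283.5, 129.0], 0.56, [0.5472, -0.2294]), ([289.3, 186.5], 0.48, [0.4641, 0.0243])]
bottle top [([328.2, 186.0], 0.78, [0.5436, -0.2405]), ([271.2, 227.2], 0.57, [0.3965, -0.0252])]
bottle side [([285.0, 153.1], 0.94, [0.5385, -0.2391]), ([314.3, 205.0], 0.79, [0.397, -0.0303])]
pan top [([326.3, 185.7], 0.56, [0.5448, -0.2335])]
pan side [([285.0, 150.3], 0.66, [0.5425, -0.2543])]
```

View pics/c5.png

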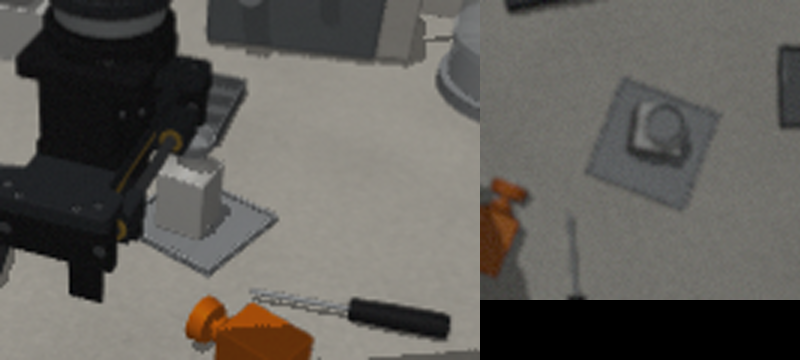

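The dispenser stands upright in the pan, at side crop (190,195) and top crop (660,130). On to the brush, at about (0.514, 0.240) with yaw 5°.

```bash
python3 -m creep '0.003 0.02 0 2 0.05; 0 0.04 0 4 0.05; 0 0.0255 -0.04 3 0.05; 0 0 -0.05 0 0.05; 0 0 -0.03 0 0.05; 0 0 0 0 0.05;0 0 0 0 0.05' 60
python3 - <<'E'
from h import *
a=snap("top","t6");b=snap("side","s6")
c1=cv2.resize(b[190:310,180:310],None,fx=3.5,fy=3.5,interpolation=cv2.INTER_CUBIC)
c2=cv2.resize(a[150:240,170:270],None,fx=3.5,fy=3.5,interpolation=cv2.INTER_CUBIC)
o=np.zeros((420,805,3),np.uint8);o[:420,:455]=c1;o[:315,455:]=c2
cv2.imwrite("pics/c6.png",cv2.cvtColor(o[:,:800],cv2.COLOR_RGB2BGR))
print(proj("side",(.516,.241,.043)),proj("side",(.514,.240,.055)),proj("top",(.556,.240,.055)),proj("top",(.472,.240,.055)))
m=cv2.imread("pics/t1.png"); print(m[180:220,206:211].mean((1,2)).round(0).tolist())
print([onz("top",(208,r),.055)[0] for r in (180,190,200,210,219)])
E
```

```text
time_s: 11.98
tool_pos: [0.5173, 0.2393, 0.1436]
tool_rot: [-179.9, -0.1, 5.0]
force: [0.6, -0.2, 0.7]
grip_width: 0.0499
grasp_force: 0.0
[242.5 261.5] [243.3 258.3] [196.3 184.1] [196.4 207.5]
[99.0, 99.0, 98.0, 103.0, 100.0, 104.0, 106.0, 85.0, 55.0, 54.0, 72.0, 97.0, 109.0, 110.0, 111.0, 109.0, 110.0, 110.0, 109.0, 109.0, 111.0, 109.0, 111.0, 109.0, 109.0, 109.0, 110.0, 110.0, 107.0, 109.0, 106.0, 81.0, 63.0, 72.0, 88.0, 84.0, 86.0, 93.0, 95.0, 94.0]
[np.float64(0.57), np.float64(0.5338), np.float64(0.4979), np.float64(0.4622), np.float64(0.4303)]
```

View pics/c6.png

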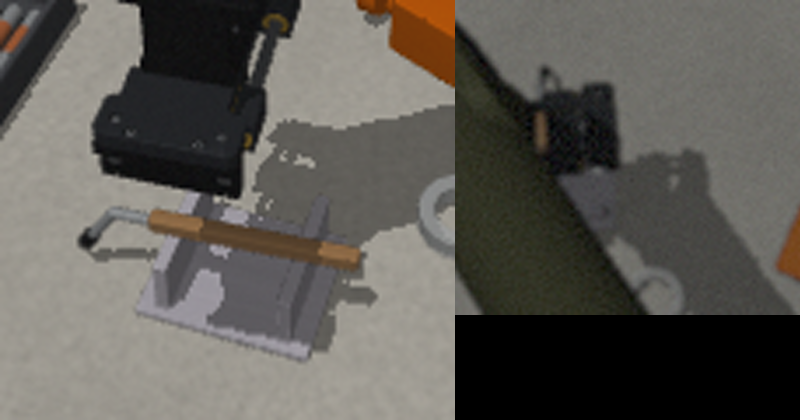

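The gripper is above the rest with the handle running between the bars; side crop shows handle (250,235) and bars (170,250) and (315,260). From the bar edges the gap spans x ≈ 0.470–0.543, so x = 0.517 is clear.

```bash
python3 -m creep '0 0.001 -0.03 0 0.05; 0 0 -0.035 0 0.05; 0 0 -0.025 0 0.05; 0 0 -0.01 0 0.05; 0 0 0 0 0.05' && python3 -m creep '0 0 0 0 0; 0 0 0 0 0; 0 0 0 0 0; 0 0 0 0 0; 0 0 0 0 0; 0 0 0 0 0' 60
```

```text
time_s: 12.7
tool_pos: [0.5169, 0.2395, 0.0427]
tool_rot: [-180.0, -0.0, 4.9]
force: [0.1, -0.0, -0.1]
grip_width: 0.05
grasp_force: 0.0
time_s: 13.45
tool_pos: [0.5165, 0.2394, 0.0423]
tool_rot: [-180.0, -0.0, 4.9]
force: [-1.0, 0.7, 1.2]
grip_width: 0.0115
grasp_force: 60.0
```

```bash
python3 -m creep '0 0 0.02 0 0; 0 0 0.04 0 0; 0 0 0.05 0 0; 0 0 0.05 0 0; 0 -0.03 0 0 0; 0 -0.055 0 0 0; 0 -0.055 0 0 0; 0 -0.055 0 0 0' && python3 -m creep '0 -0.055 0 0 0; 0 -0.055 0 0 0; -0.01 -0.055 0 0 0; -0.02 -0.05 0 0 0; -0.02 -0.04 0 0 0; -0.02 -0.025 0 0 0; -0.004 -0.01 0 0 0; 0 0 0 0 0'
python3 - <<'E'
from h import *
a=snap("top","t7");b=snap("side","s7")
print(get_obs()["tool_pos"])
c1=cv2.resize(b[60:200,220:350],None,fx=3.2,fy=3.2,interpolation=cv2.INTER_CUBIC)
c2=cv2.resize(a[150:240,280:380],None,fx=3.8,fy=3.8,interpolation=cv2.INTER_CUBIC)
o=np.zeros((448,416+380,3),np.uint8);o[:448,:416]=c1;o[:342,416:]=c2
cv2.imwrite("pics/c7.png",cv2.cvtColor(o,cv2.COLOR_RGB2BGR))
for n,z in (("dish_floor",.1045),("brush_tip",.177),("brush",.215)):
  for c in("top","side"):
    print(n,c,[(np.round(d["xy"],1).tolist(),round(d["p"],2),onz(c,d["xy"],z)[:2].tolist()) for d in finder.tip_of(n,c)[:4]])
# dish outline in earlier top view
g=cv2.imread("pics/t5.png",0)[165:205,310:350]; g=cv2.resize(cv2.medianBlur(g,3),None,fx=8,fy=8,interpolation=cv2.INTER_CUBIC)
h=cv2.HoughCircles(g,cv2.HOUGH_GRADIENT,1.5,10,param1=60,param2=15,minRadius=38,maxRadius=72)
if h is not None:
  for q in h[0][:4]: uv=(310+(q[0]-3.5)/8,165+(q[1]-3.5)/8); print(uv,q[2]/8,onz("top",uv,.1165))
E
```

```text
time_s: 14.45
tool_pos: [0.5164, 0.0429, 0.2036]
tool_rot: [180.0, -0.1, 5.0]
force: [1.3, 0.5, -0.2]
grip_width: 0.0113
grasp_force: 60.0
time_s: 15.45
tool_pos: [0.443, -0.2454, 0.2028]
tool_rot: [180.0, -0.1, 4.9]
force: [0.6, 1.1, -0.7]
grip_width: 0.0113
grasp_force: 60.0
[ 0.44363411 -0.24401963  0.20249083]
dish_floor top [([334.0, 180.3], 0.45, [0.5511, -0.2436]), ([277.7, 204.6], 0.37, [0.4721, -0.0479])]
dish_floor side [([282.1, 127.0], 0.71, [0.5543, -0.239]), ([287.0, 186.4], 0.69, [0.4698, 0.0258])]
brush_tip top [([193.3, 252.9], 0.82, [0.3198, 0.2273]), ([303.6, 237.8], 0.67, [0.3593, -0.1247]), ([336.4, 182.0], 0.49, [0.5358, -0.2372])]
brush_tip side [([331.2, 305.4], 0.84, [0.3097, 0.3656]), ([283.9, 107.0], 0.65, [0.5526, -0.2382])]
brush top [([149.1, 260.0], 0.73, [0.3037, 0.3557])]
brush side [([318.8, 374.2], 0.66, [0.3107, 0.4948]), ([325.0, 97.5], 0.49, [0.437, -0.2673])]
```

View pics/c7.png

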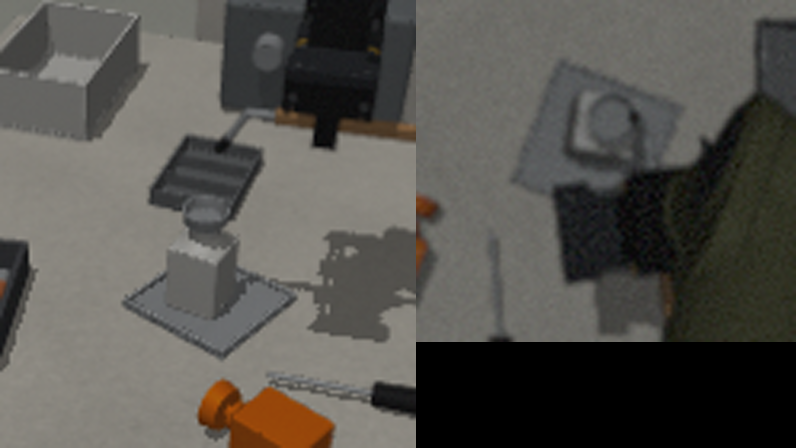

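Run:
```python
from h import *
print("dish",tri((331.6,181.05),(284.4,125)),onz("top",(331.6,181.05),.1165),onz("side",(284.4,125.5),.1165))
for s in((289,106),(288,105)): print("tip",tri((337.4,180.8),s),onz("side",s,.177),onz("top",(337.4,180.8),.177))
g=cv2.imread("pics/s7.png",0); k=g[60:135,270:300].astype(int)
np.set_printoptions(linewidth=200)
print(k[35:75:1])
t=cv2.imread("pics/t7.png",0); print(t[172:196,320:345])
```

```text
dish (array([ 0.5465, -0.233 ,  0.1174]), np.float64(0.001)) [ 0.5471 -0.2331  0.1165] [ 0.5456 -0.2316  0.1165]
tip (array([ 0.5381, -0.2395,  0.1826]), np.float64(0.0015)) [ 0.5394 -0.2491  0.177 ] [ 0.5396 -0.2406  0.177 ]
tip (array([ 0.5395, -0.2387,  0.1858]), np.float64(0.002)) [ 0.5438 -0.254   0.177 ] [ 0.5396 -0.2406  0.177 ]
[[133 133 132 ...  98 104 107]
 [133 133 132 ...  71  84  96]
 [132 131 130 ...  98 114 120]
 ...
 [132 132 134 ... 129 130 130]
 [131 131 132 ... 130 131 131]
 [133 133 131 ... 131 131 130]]
[[ 89  87  88  85  85  87  86  88  86  88  86  79  80  82  81  91  95  93 100 105 109 106 106 105 101]
 [ 92  85  85  84  89  91  87  89  87  87  92  84  86  80  81  75  76  78  94  96 103 105 105 107 110]
 [ 87  85  78  87 105 109 102 100  97  90  83  77  75  79  85  81  79  80  79  83  89  97  98 101 104]
 [ 87  75  77  97 115 119 115 106  90  74  70  66  65  65  74  79  83  83  84  81  80  77  81  90  93]
 [ 83  65  72 102 118 116 106  86  74  72  75  78  73  67  58  62  82  94  97  87  86  82  78  84  87]
 [ 73  61  76 107 116 107  92  75  77  84  88  90  87  
[... 1202 characters left out ...]
  89  89  88  83  84  72  69  72  75  81  80  73  56  56  58  73  87  86  87  86]
 [ 47  42  52  49  51  53  58  62  70  71  65  58  64  73  86  92  87  61  51  60  71  85  82  79  81]
 [ 57  53  48  42  47  46  48  49  49  48  49  52  48  62  75  80  76  60  57  52  70  85  74  75  84]
 [ 77  72  62  50  50  49  53  45  46  46  46  44  53  49  54  58  63  57  57  66  70  85  84  72  84]
 [ 88  87  78  62  59  62  59  56  54  55  51  51  55  51  60  56  58  53  57  60  71  83  86  69  70]
 [ 93  93  86  82  76  79  73  65  57  61  61  62  60  60  62  56  52  41  50  46  53  57  55  43  51]
 [ 91  95  94  92  93  88  89  81  81  79  76  80  82  74  61  51  44  30  36  27  32  27  25  26  23]]
```

The dish centre is at (0.5465, −0.2325, 0.117), and the rim height agrees with the given sizes. The tip is about 4–5 mm short in x and y, so I correct that and come down.

```bash
python3 -m creep '0.004 0.005 0 0 0; 0 0 -0.02 0 0; 0 0 -0.02 0 0; 0 0 -0.015 0 0; 0 0 -0.008 0 0; 0 0 0 0 0'
python3 - <<'E'
from h import *
a=snap("top","t8");b=snap("side","s8")
F=[]
for _ in range(4): cams.read_camera("top"); F.append(get_obs()["force"])
print(np.mean(F,0),get_obs()["tool_pos"])
c1=cv2.resize(b[75:165,230:340],None,fx=4,fy=4,interpolation=cv2.INTER_CUBIC)
c2=cv2.resize(a[160:220,300:360],None,fx=5.9,fy=5.9,interpolation=cv2.INTER_CUBIC)
o=np.zeros((360,440+354,3),np.uint8);o[:,:440]=c1;o[:354,440:]=c2
cv2.imwrite("pics/c8.png",cv2.cvtColor(o,cv2.COLOR_RGB2BGR))
E
```

```text
time_s: 16.6
tool_pos: [0.4463, -0.2405, 0.1388]
tool_rot: [-180.0, 0.0, 5.0]
force: [0.2, -0.1, -1.1]
grip_width: 0.0112
grasp_force: 60.0
[ 0.12328172 -0.09627874  0.01789976] [ 0.44678693 -0.24090975  0.13970451]
```

View pics/c8.png

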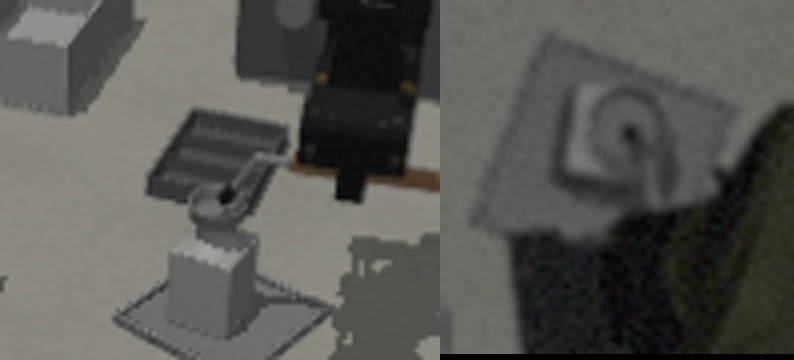

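The tip is inside the dish, at top crop (630,132) with the dish centre at (628,123). Now I press in small steps.

```bash
cat > f.py <<'E'
from h import *
F=[]
for _ in range(4): cams.read_camera("top"); F.append(get_obs()["force"][2])
o=get_obs(); print("Fz",np.mean(F).round(2),o["tool_pos"].round(4),o["wrist_torque"].round(3))
E
python3 -m creep '0 0 -0.004 0 0; 0 0 -0.003 0 0; 0 0 0 0 0' |head -2; python3 f.py
python3 -m creep '0 0 -0.002 0 0; 0 0 -0.002 0 0; 0 0 0 0 0' |head -1; python3 f.py
python3 -m creep '0 0 -0.002 0 0; 0 0 0 0 0' |head -1; python3 f.py
```

```text
time_s: 17.27
tool_pos: [0.4461, -0.2406, 0.1316]
Fz -0.2 [ 0.4465 -0.2407  0.1322] [ 0.034 -0.016  0.003]
time_s: 17.85
Fz 0.52 [ 0.4465 -0.2408  0.1282] [-0.03  -0.011  0.025]
time_s: 18.3
Fz 0.92 [ 0.4465 -0.2408  0.1262] [-0.036  0.038  0.002]
```

```bash
python3 -m creep '0 0 -0.001 0 0; 0 0 -0.001 0 0; 0 0 0 0 0' |head -1; python3 f.py
python3 -m creep '0 0 -0.001 0 0; 0 0 -0.001 0 0; 0 0 0 0 0' |head -1; python3 f.py
```

```text
time_s: 18.88
Fz 1.05 [ 0.4464 -0.2407  0.1241] [-0.023  0.091 -0.033]
time_s: 19.45
Fz 2.38 [ 0.4464 -0.2408  0.1222] [-0.05   0.134 -0.015]
```

```bash
python3 -m creep '0 0 -0.001 0 0; 0 0 0 0 0' |head -1; python3 f.py
python3 -m creep '0 0 -0.001 0 0; 0 0 0 0 0' |head -1; python3 f.py
python3 - <<'E'
from h import *
b=snap("side","s9")
cv2.imwrite("pics/c9.png",cv2.cvtColor(cv2.resize(b[85:155,250:350],None,fx=6,fy=6,interpolation=cv2.INTER_CUBIC),cv2.COLOR_RGB2BGR))
E
```

```text
time_s: 19.9
Fz 3.82 [ 0.4465 -0.2408  0.1213] [-0.048  0.183  0.024]
time_s: 20.35
Fz 5.4 [ 0.4466 -0.2409  0.1204] [-0.047  0.158 -0.055]
```

The push grew like a spring to about 2.4 N and then stiffened to 5.4 N, which is the hard stop, so a full stroke was made. Next I lift and return.

```bash
python3 -m creep '0 0 0.003 0 0; 0 0 0.005 0 0; 0 0 0.01 0 0; 0 0 0.025 0 0; 0 0 0.04 0 0; 0.004 0.01 0 0 0; 0.02 0.03 0 0 0; 0.02 0.05 0 0 0' && python3 -m creep '0.02 0.055 0 0 0; 0.006 0.06 0 0 0; 0 0.06 0 0 0; 0 0.06 0 0 0; 0 0.055 0 0 0; 0 0.05 0 0 0; 0 0.035 0 0 0; 0 0.015 0 0 0' && python3 -m creep '0 0 0 0 0; 0 0 -0.02 0 0; 0 0 -0.04 0 0; 0 0 -0.02 0 0; 0 0 0 0 0'
python3 - <<'E'
from h import *
b=snap("side","s10");a=snap("top","t10")
c1=cv2.resize(b[180:310,170:310],None,fx=3.4,fy=3.4,interpolation=cv2.INTER_CUBIC)
c2=cv2.resize(b[75:185,250:340],None,fx=3.5,fy=3.5,interpolation=cv2.INTER_CUBIC)
o=np.zeros((442,476+315,3),np.uint8);o[:,:476]=c1;o[:385,476:]=c2
cv2.imwrite("pics/c10.png",cv2.cvtColor(o,cv2.COLOR_RGB2BGR))
E
```

```text
time_s: 21.6
tool_pos: [0.4902, -0.1509, 0.2024]
tool_rot: [-180.0, 0.1, 4.7]
force: [1.2, 0.1, -0.9]
grip_width: 0.0116
grasp_force: 60.0
time_s: 22.6
tool_pos: [0.5149, 0.242, 0.2025]
tool_rot: [-180.0, 0.1, 5.2]
force: [-0.3, 0.5, -0.6]
grip_width: 0.0114
grasp_force: 60.0
time_s: 23.22
tool_pos: [0.5154, 0.2375, 0.121]
tool_rot: [179.9, 0.2, 4.9]
force: [-0.9, -0.2, 0.0]
grip_width: 0.0111
grasp_force: 60.0
```

View pics/c10.png

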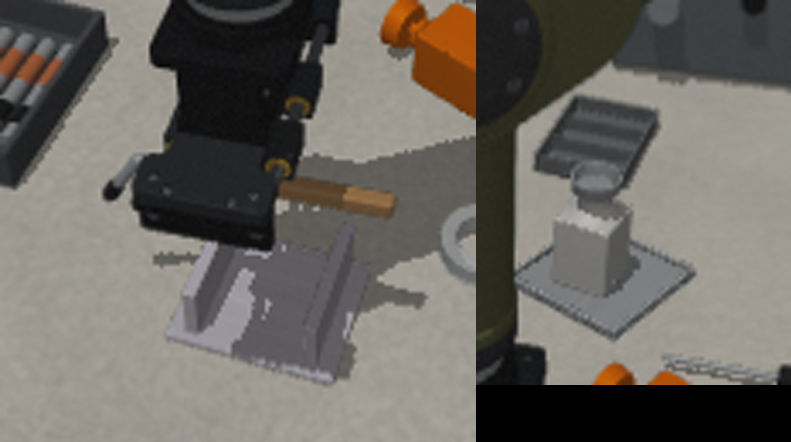

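The dispenser still stands upright in the pan at crop (595,230), and the brush is held level over its rest. I'll lower it and watch the force near the bars.

```bash
python3 -m creep '0.001 0.002 -0.02 0 0; 0 0 -0.03 0 0; 0 0 -0.015 0 0; 0 0 -0.007 0 0; 0 0 -0.003 0 0; 0 0 0 0 0' && python3 f.py && python3 -m creep '0 0 -0.002 0 0; 0 0 0 0 0' |head -1; python3 f.py
```

```text
time_s: 24.08
tool_pos: [0.5179, 0.2416, 0.0486]
tool_rot: [-180.0, -0.1, 5.0]
force: [0.4, -0.3, 0.5]
grip_width: 0.0113
grasp_force: 60.0
Fz -0.11 [0.5179 0.2415 0.0487] [ 0.035 -0.019 -0.019]
time_s: 24.52
Fz -0.13 [0.5174 0.2413 0.0461] [ 0.042 -0.035 -0.012]
```

```bash
python3 -m creep '0 0 -0.002 0 0; 0 0 0 0 0' |head -1; python3 f.py;  python3 -m creep '0 0 -0.0015 0 0; 0 0 0 0 0' |head -1; python3 f.py
```

```text
time_s: 24.98
Fz -0.55 [0.5174 0.2413 0.0441] [-0.017  0.069 -0.054]
time_s: 25.42
Fz -0.06 [0.5175 0.2413 0.0426] [-0.029  0.031  0.022]
```

```bash
python3 -m creep '0 0 -0.001 0 0; 0 0 0 0 0; 0 0 0 0 0.03; 0 0 0 0 0.05; 0 0 0 0 0.05; 0 0 0 0 0.05' && python3 -m creep '0 0 0.02 0 0.05; 0 0 0.04 0 0.05; 0 0 0.05 0 0.05; 0 0 0.05 0 0.05; 0 -0.04 0 0 0.05; 0 -0.06 0 0 0.05; 0 -0.06 0 0 0.05; 0 -0.03 0 0 0.05' && python3 -m creep '0 0 0 0 0.05; 0 0 0 0 0.05'
python3 - <<'E'
from h import *
b=snap("side","s11");a=snap("top","t11")
c1=cv2.resize(b[200:310,180:300],None,fx=3.5,fy=3.5,interpolation=cv2.INTER_CUBIC)
c2=cv2.resize(a[150:240,170:270],None,fx=3.7,fy=3.7,interpolation=cv2.INTER_CUBIC)
o=np.zeros((385,420+370,3),np.uint8);o[:,:420]=c1;o[:333,420:]=c2
cv2.imwrite("pics/c11.png",cv2.cvtColor(o,cv2.COLOR_RGB2BGR))
E
```

```text
time_s: 26.38
tool_pos: [0.5173, 0.2413, 0.0414]
tool_rot: [180.0, 0.0, 4.9]
force: [0.3, 0.2, -0.5]
grip_width: 0.0434
grasp_force: 0.0
time_s: 27.38
tool_pos: [0.5176, 0.0474, 0.2031]
tool_rot: [179.9, -0.1, 4.7]
force: [0.5, -0.0, -0.9]
grip_width: 0.0496
grasp_force: 0.0
time_s: 27.62
tool_pos: [0.5176, 0.0527, 0.2026]
tool_rot: [-180.0, -0.1, 5.0]
force: [0.3, 0.9, 0.4]
grip_width: 0.05
grasp_force: 0.0
```

View pics/c11.png

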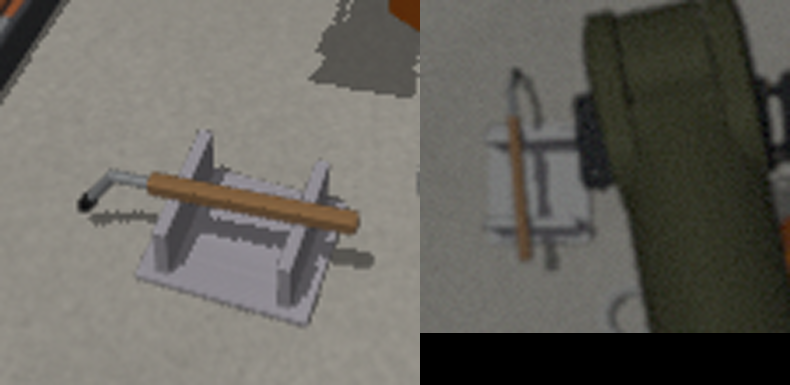

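The brush lies across both bars (side crop, from (150,183) to (355,222)), and the arm is clear. I'm handing in.

```bash
python3 -c "from cell import ticket; print(ticket.sign_off())"
```

```text
the job is handed in; nothing more can be done
None
```

I stood the dispenser upright in the spill pan, pushed its dish down to the hard stop with the brush (about 5.4 N at most), laid the brush back across both bars of its rest, and handed the job in at about 28 s; no verdict came back.

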